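# Lock the clean filter cartridge into the circulator's bayonet pot

### The job

Take the clean filter cartridge (blue wing) out of the rack and fit it in the white filter pot: let its two lugs find the notches of the steel collar, push it down against the spring and turn it a quarter turn clockwise (seen from above) until it locks, then let go of it. Do it gently by feel and never force it, as the notches may not stand quite where you expect; leave the used cartridge (orange wing) in the rack and the other things on the bench where they are.

Things in the scene. Friction and masses are not known exactly. Their poses are not given: they have to be found in the camera images.
- clean_mid (a point): Clean cartridge (white strainer, blue flange and wing), 122 mm tall, about 0.16 kg. Point on its axis 60 mm above its foot, z up. Heights above the foot: strainer 30 mm across, 0 to 40 mm; cone to 40 mm across at 50 mm; 40 mm across to 80 mm; flange 54 mm across, 80 to 86 mm; wing above. Stands upright in either rack hole, 1.5 mm loose all round, foot 8 mm above the table.
- clean_wing (a point): Centre of the clean cartridge's wing, 104 mm above its foot, on the axis: a flat-sided bar to grip and turn it by, 56 mm long along its own x, 20 mm thick along y, 36 mm high (86 to 122 mm above the foot). A half turn about the axis leaves the cartridge the same.
- clean_lugs (a point): Point on the clean cartridge's axis level with the middle of its two lugs, 57 mm above the foot. The lugs are white blocks on opposite sides, along its own +x and -x (under the wing's ends), 10 mm wide, 6 mm high (54 to 60 mm above the foot), reaching 27 mm from the axis.
- used_mid (a point): The used cartridge: same shape and size, brown strainer, orange flange and wing; point on its axis 60 mm above its foot. It stays in the rack's other hole.
- rack: Grey block fixed on the bench, 90 mm (x) by 210 mm (y) by 36 mm high, with two holes 33 mm across and 28 mm deep, 60 mm from the centre along +y and -y. Origin: centre of the underside.
- housing: White round filter pot, 82 mm across, rim 97 mm high, fixed on a grey base plate; a navy pump stands on its +x side, 80 mm high. Origin: on the pot's upright axis at the underside. Nothing here needs over 20 N; over 60 N of contact force between cartridge and pot counts as damage.
- socket (a point): Centre of the steel collar's mouth, level with its lip's top, 100 mm above the underside; axes as the housing. Bore 43 mm; two opposite notches 13 to 17 mm wide (a green dot beside each) let the lugs down. They lie nominally along +x and -x, but the collar is clamped up to 0.50 rad off either way round: not reported, see or feel it. The collar does not turn under hand force.
- under_lip (a point): Point on the pot's axis 15 mm below the lip's top. From the notches the lugs turn only clockwise (from above) under the lip, 8.5 mm thick, to a hard stop about 95 degrees on. Over the last 11 degrees or so they lie under a pocket (lip 5 mm thick): let go there, the spring lifts them into it and that locks.
- spring_seat (a point): Top of the sprung plate on the pot's axis, as unloaded, 42 mm above the underside; it meets the cartridge's foot with 3 N, 0.5 N per mm more, 10 N bottomed at 14.5 mm. Heights of clean_mid above the underside: lugs on the lip 106 mm; unlocked on the spring 102; free to turn under the lip below 91.5; bottomed 87.5; locked 95; turned but not locked 91.5.
- beaker: Glass beaker, 70 mm across, 90 mm high; bystander.
- reagent: Amber reagent bottle, 60 mm across, 130 mm high; bystander.
- dish: White dish, 66 mm across, 20 mm high; bystander.
- spatula: Steel spatula lying flat, 180 mm long; bystander.
- jar: White jar with blue lid, 56 mm across, 60 mm high; bystander.
- funnel: Steel funnel standing mouth down, 76 mm across, 100 mm high; bystander.

How it is judged:
By the outcome, as a careful person would: the job done as asked, in the order asked, and still so for the second after the job is handed in, with the robot touching nothing.
It also fails if it takes over 64 s, if anything falls off the work surface, if the arm or the gripper's body presses on something with over 40 N, if the wrist force passes 120 N, or if a joint passes its speed limit or range.

### The arm

A 7-joint arm with a two-finger parallel gripper is mounted at the origin on the work surface. World frame = base frame: x ahead of the robot, y to its left, z up, the work surface at z = 0. Lengths are in m, angles in degrees, forces in N, time in s.
With the tool pointing down it reaches from about 0.425 to 0.875 m from the base axis. Payload 4.7 kg.
Tool frame: the origin (TCP) lies on the mounting face of the last link; the fingertips stand tcp_to_tips ahead of it and the grasp point (between the pads) lies 164 mm ahead of it (tcp_to_tips is the distance from the TCP to the fingertips, in m); z points along the fingers, y is the line along which they close (so a half turn about z gives the same grasp; the last joint's range is limited). The gripper opens to 87 mm and grips with 3 to 60 N. Pads are 19 mm wide; open, the fingers measure 117 mm over their backs; the gripper's body (75 mm by 190 mm) begins 51 mm behind the grasp point.
Start: joints at [66.526, 18.392, -4.016, 83.108, 1.295, 78.541, -3.26], TCP at [0.267, -0.593, 0.405] pointing down, gripper open.
Joint ranges: [-163.93, 163.93], [-17.29, 119.83], [-79.2, 71.16], [3.27, 140.29], [-89.18, 269.18], [5.43, 117.66], [-154.24, 154.24]. Speed limits (degrees/s): [147.25, 147.25, 180, 180, 180, 180, 180].

### API

Orientations are given as [roll, pitch, yaw] about the fixed x, y, z axes, in that order (R = Rz(yaw) Ry(pitch) Rx(roll)).
In Python, from cell import get_obs, read_camera, sign_off, tcp_to_tips gives the robot as it stands.
- The arm moves only by the tool drive_tool, never from a script. Its argument "rows" is one flat list of numbers, 7 for each row, row after row: the shift along the tool's x, y, z in m, then the turn, a rotation vector about the tool's x, y, z in rad, then the gripper command: -1 is shut, 1 is fully open, values between are in proportion. In form: [tx, ty, tz, rx, ry, rz, fingers, tx, ty, tz, rx, ry, rz, fingers, ...]. A call has 1 to 5 rows; each row shifts and turns the commanded pose from where the row before left it, along the tool's axes as they then stand; what a row does not reach is not made up. A row lasts 1/8 s, in which the tool goes at most 62.5 mm and 10.7 degrees, less where a joint would pass 70% of its speed; a pose out of reach is approached as far as the arm can. A call is refused whole if a number of a shift passes 0.0625 or a number of a turn 0.188, either way. A call with a gripper value outside its range is refused whole. The fingers move at their own pace and stop on an object; "grip_force" is the grip in N (left out, the last holds). Time passes only in rows, so rows that do not move let the fingers close. It gives the time, the measured TCP pose, the force, the opening and the grip force at its end, in the units of the state.
- get_obs(): the state, without advancing time (a new reading comes with each control period).
- read_camera(name): name is "side" or "top"; returns a dict with "color" (420x560x3 uint8, blue, green, red), "fov_y" (degrees; the focal length in pixels is half the picture's height over the tangent of half this angle, whatever the lens; pixels are square), "cx", "cy" (the principal point, pixels), "cam_to_world" (4x4, takes a point from camera to world coordinates). Camera axes: x right, y up, looking along -z (the intrinsics and any distortion apply to the point x, -y, -z); pixel columns grow to the right and rows downward; lengths in m; the calibration is good to about 2 mm. A picture is of the moment at which its call begins. There is no depth.
- sign_off(): hands the job in; it is judged then, once.
The state is a dict: "time_s": time; "qpos": joint angles; "joint_velocities": joint speeds; "effort": joint torques, N m; "tool_pos": TCP position; "tool_rot": TCP orientation; "force": force on the tool from outside, world axes, zero at the start; "wrist_torque": the same for the moment, N m; "grip_width": finger opening in m; "grasp_force": force on a finger pad.
Only numpy, scipy, OpenCV 4.12 (cv2) and the standard library are available. Lean on these libraries where they do the work, as an engineer would, in place of code of your own. Each camera call takes 0.05 s, during which the arm holds its last target. There are 200 camera calls.

## Working session

There is one attempt and no reset: what is moved stays moved. The work goes in short steps, Python scripts to look and compute and a tool call to move; the robot and the scene stay as the last step left them, time stands still between calls to the robot, and variables do not carry over. Pictures are saved under pics/ and viewed, at most 10 in all, crops included, and the job is handed in when it is done.

Besides the shell and the picture viewer there is one more tool, called after "Emit:" by a JSON object that holds its "name" and its "arguments", one argument or row to a line. drive_tool: Moves the arm, as the interface text tells. Its arguments: {"type":"object","properties":{"rows":{"type":"array","items":{"type":"number"}},"grip_force":{"type":"number"}},"required":["rows"]}

```bash
ls; mkdir -p pics; python3 - <<'E'
from cell import *
import cv2,numpy as np
o=get_obs();print(o,tcp_to_tips)
for n in("side","top"):
    c=read_camera(n);cv2.imwrite(f"pics/{n}0.png",c["color"]);np.set_printoptions(precision=4,suppress=True)
    print(n,{k:v for k,v in c.items() if k!="color"})
E
```

```text
pics
{'time_s': 0.0, 'qpos': array([66.5262265 , 18.43969187, -4.01519661, 83.1756302 ,  1.29661708,
       78.54060337, -3.25949737]), 'joint_velocities': array([ 0.06259137,  0.0122223 , -0.00261759,  0.04859021, -0.0066805 ,
        0.02333988, -0.01416974]), 'effort': array([-1.37132411e-04, -4.91295326e+01, -4.04005805e-01, -3.12535429e+01,
       -6.38553291e-02,  4.36813734e-02,  1.99695760e-04]), 'tool_pos': array([ 0.26717158, -0.59232576,  0.40364759]), 'tool_rot': array([-1.79889408e+02,  7.46860952e-03,  2.42840542e+01]), 'force': array([-0.56525631,  0.16786115, -0.48172374]), 'wrist_torque': array([-0.03591347,  0.03374621, -0.03666149]), 'grasp_force': 0.0, 'grip_width': 0.0870802039293829} 0.1822
side {'fov_y': 47.934684035022116, 'cx': 286.0093337909909, 'cy': 204.15946693836676, 'cam_to_world': array([[-0.9941,  0.0622, -0.0894,  0.4381],
       [-0.1079, -0.672 ,  0.7326,  0.9201],
       [-0.0145,  0.7379,  0.6747,  0.8916],
       [ 0.    ,  0.    ,  0.    ,  1.    ]])}
top {'fov_y': 43.181766408244634, 'cx': 281.0833277560611, 'cy': 203.6935133677346, 'cam_to_world': array([[ 0.0063,  0.988 , -0.1545,  0.3627],
       [-1.    ,  0.0065,  0.0005,  0.085 ],
       [ 0.0015,  0.1545,  0.988 ,  1.4632],
       [ 0.    ,  0.    ,  0.    ,  1.    ]])}
```

View pics/side0.png

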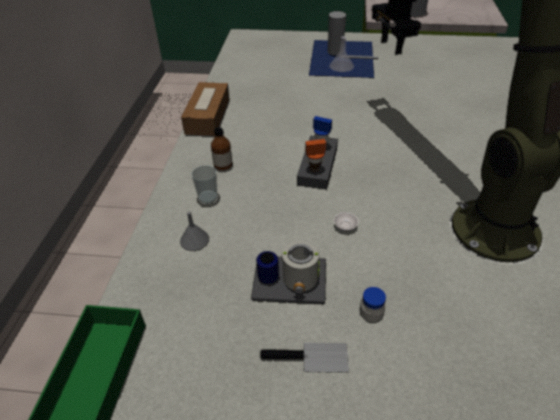

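View pics/top0.png

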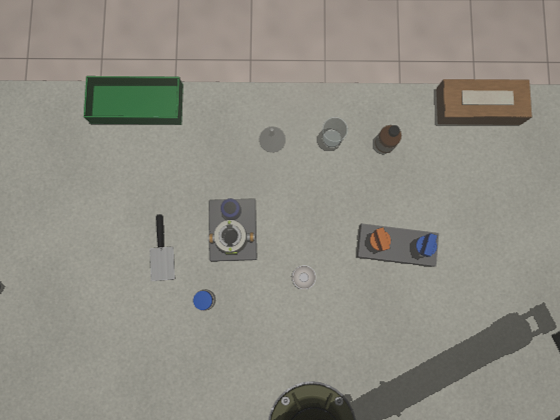

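The side picture shows the rack with orange (315,150) and blue (322,125), and the pot at (300,268). In the top picture the blue wing is at (428,244), the orange at (380,240), the pot mouth at (230,236). I'll enlarge the two regions.

```bash
cat > h.py <<'E'
import numpy as np,cv2
from cell import *
np.set_printoptions(precision=4,suppress=True)
def K(c):
    f=c["color"].shape[0]/2/np.tan(np.radians(c["fov_y"]/2));return f
def px2w(c,u,v,z):
    f=K(c);d=np.array([(u-c["cx"])/f,-(v-c["cy"])/f,-1]);T=c["cam_to_world"]
    d=T[:3,:3]@d;p=T[:3,3];return p+d*(z-p[2])/d[2]
def w2px(c,P):
    T=c["cam_to_world"];q=T[:3,:3].T@(np.array(P)-T[:3,3]);f=K(c)
    return np.array([c["cx"]+f*q[0]/-q[2],c["cy"]-f*q[1]/-q[2]])
def crop(c,u,v,w,h,s):
    return cv2.resize(c["color"][v:v+h,u:u+w],None,fx=s,fy=s,interpolation=cv2.INTER_CUBIC)
E
python3 - <<'E'
from h import *
t=read_camera("top");s=read_camera("side")
a=crop(t,200,205,60,60,6.6667);b=crop(t,355,215,85,60,400/85);b=cv2.resize(b,(400,282))
c=crop(s,275,235,50,60,5)
d=crop(s,295,110,50,60,5)
im=np.zeros((600,800,3),np.uint8)
im[:400,:400]=a;im[:282,400:]=b;im[290:590,400:650]=c;im[290:590,650:800]=d[:,50:200]
cv2.imwrite("pics/crop1.png",np.clip(im*1.5,0,255).astype(np.uint8))
print(px2w(t,428,244,.13),px2w(t,380,240,.13),px2w(t,230,236,.1))
E
```

```text
[ 0.4709 -0.2856  0.13  ] [ 0.4802 -0.1652  0.13  ] [0.4907 0.2154 0.1   ]
```

View pics/crop1.png

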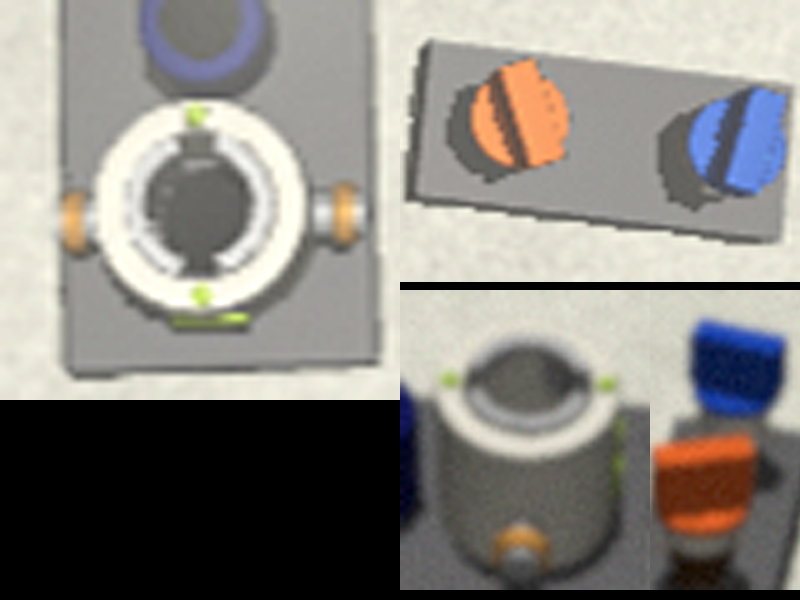

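The crop shows the pot rim circle centred near (200,205), the notches at about (197,142) and (200,268) with green dots at (195,115) and (202,295), so the collar is only a few degrees off. The clean wing's bar runs from about (735,190) to (770,90). Next I'll fit these with silhouettes.

```bash
cat > fit.py <<'E'
from h import *
from scipy.optimize import minimize,least_squares
cams=[read_camera("top"),read_camera("side")]
def hullmask(c,pts,S,box):
    u0,v0,w,h=box
    p=(np.array([w2px(c,q) for q in pts])-[u0,v0]+.5)*S-.5
    m=np.zeros((h*S,w*S),np.uint8)
    cv2.fillConvexPoly(m,cv2.convexHull(np.round(p*16).astype(np.int32)),1,shift=4)
    return m
def cart(x,y,yaw,z0):
    a=np.linspace(0,2*np.pi,48,endpoint=False);fl=[];
    for z in(.080,.086): fl+=[[x+.027*np.cos(t),y+.027*np.sin(t),z0+z] for t in a]
    C,Sn=np.cos(yaw),np.sin(yaw)
    wb=[[x+C*i*.028-Sn*j*.01,y+Sn*i*.028+C*j*.01,z0+z] for i in(-1,1) for j in(-1,1) for z in(.086,.122)]
    return fl,wb
def soft(c,col,box):
    u,v,w,h=box;p=c["color"][v:v+h,u:u+w].astype(int)
    return (p[...,0]-p[...,2]>35).astype(float) if col=="blue" else (p[...,2]-p[...,0]>35).astype(float)
def fit(col,x0,z0):
    boxes=[]
    for c in cams:
        u,v=w2px(c,[x0[0],x0[1],z0+.1]);boxes.append((int(u)-22,int(v)-22,44,44))
    ms=[soft(c,col,b) for c,b in zip(cams,boxes)]
    def cost(p,each=False):
        r=[]
        for c,b,m in zip(cams,boxes,ms):
            fl,wb=cart(*p,z0);M=hullmask(c,fl,8,b)|hullmask(c,wb,8,b)
            M=cv2.resize(M.astype(np.float32),(44,44),interpolation=cv2.INTER_AREA)
            r.append(np.abs(M-m).sum())
        return r if each else sum(r)
    best=min((minimize(cost,[*x0,y],method="Nelder-Mead",options=dict(initial_simplex=[[*x0,y],[x0[0]+.006,x0[1],y],[x0[0],x0[1]+.006,y],[*x0,y+.25]],xatol=1e-5,fatol=.01)) for y in np.arange(0,np.pi,.35)),key=lambda r:r.fun)
    return best.x,cost(best.x,True),[m.sum() for m in ms]
E
python3 - <<'E'
from fit import *
for col,x0 in(("blue",[.471,-.286]),("orange",[.480,-.165])):
    x,r,m=fit(col,x0,.008);print(col,x,np.degrees(x[2]),r,m)
# green dots
for c,b in zip(cams,((205,210,55,55),(270,235,60,60))):
    u,v,w,h=b;p=c["color"][v:v+h,u:u+w].astype(int)
    g=np.clip(p[...,1]-np.maximum(p[...,0],p[...,2])-4,0,40);g2=np.clip(np.minimum(p[...,1],p[...,2]+60)-p[...,0]-45,0,200)
    n,l,st,ce=cv2.connectedComponentsWithStats((g2>0).astype(np.uint8))
    for i in range(1,n):
        ys,xs=np.nonzero(l==i);wt=g2[ys,xs];pu,pv=u+(xs*wt).sum()/wt.sum(),v+(ys*wt).sum()/wt.sum()
        print(pu,pv,len(xs),px2w(c,pu,pv,.097),p[ys,xs].mean(0))
E
```

```text
blue [ 0.4709 -0.2918 -0.6282] -35.99588331813381 [np.float64(123.40625), np.float64(73.046875)] [np.float64(284.0), np.float64(264.0)]
orange [ 0.4849 -0.1728  0.2783] 15.94337984675441 [np.float64(69.40625), np.float64(46.984375)] [np.float64(324.0), np.float64(358.0)]
228.82417582417582 221.69230769230768 6 [0.5281 0.2195 0.097 ] [ 88.8333 149.     136.1667]
210.0 237.33333333333334 2 [0.4872 0.2672 0.097 ] [ 80.5 127.  163.5]
251.0 236.3 2 [0.4906 0.1614 0.097 ] [ 81.5 131.5 168. ]
229.7030303030303 248.86060606060607 7 [0.4578 0.2157 0.097 ] [ 87.5714 156.1429 141.7143]
234.92222222222222 252.0 4 [0.4499 0.2021 0.097 ] [ 73.25 140.75 126.25]
284.48571428571427 252.4857142857143 4 [0.5294 0.2172 0.097 ] [ 71.5  125.25 111.5 ]
315.780487804878 253.34146341463415 5 [0.4594 0.2131 0.097 ] [ 69.4 122.6 110.2]
299.0 284.0 1 [0.4892 0.3021 0.097 ] [ 47.  93. 129.]
```

```bash
python3 - <<'E'
import fit
from fit import *
def soft(c,col,box):
    u,v,w,h=box;p=c["color"][v:v+h,u:u+w].astype(float)+2
    return (p[...,0]>1.45*p[...,2]).astype(float) if col=="blue" else (p[...,2]>1.7*p[...,0]).astype(float)
fit.soft=soft
rows=[]
for col,x0 in(("blue",[.471,-.286]),("orange",[.480,-.165])):
    x,r,m=fit.fit(col,x0,.008);print(col,x,np.degrees(x[2]),r,m)
    row=[]
    for c in cams:
        u,v=w2px(c,[*x0,.108]);b=(int(u)-22,int(v)-22,44,44)
        fl,wb=cart(*x,.008);M=hullmask(c,fl,8,b)|hullmask(c,wb,8,b)
        im=np.clip(crop(c,*b,8)*1.5,0,255).astype(np.uint8)[:, :]
        for q in(fl,wb):
            cs,_=cv2.findContours(hullmask(c,q,8,b),0,1);cv2.drawContours(im,cs,-1,(0,255,0),1)
        k=cv2.resize(soft(c,col,b),None,fx=8,fy=8,interpolation=0);cs,_=cv2.findContours(k.astype(np.uint8),0,1);cv2.drawContours(im,cs,-1,(255,255,255),1)
        row.append(im[26:326])
    rows.append(np.hstack(row))
cv2.imwrite("pics/fit.png",np.vstack(rows))
E
```

```text
Traceback (most recent call last):
AttributeError: 'function' object has no attribute 'fit'
```

```bash
python3 - <<'E'
s=open("fit.py").read()
i=s.index("def soft");j=s.index("def fit(")
s=s[:i]+'''def soft(c,col,box):
    u,v,w,h=box;p=c["color"][v:v+h,u:u+w].astype(float)+2
    return (p[...,0]>1.45*p[...,2]).astype(float) if col=="blue" else (p[...,2]>1.7*p[...,0]).astype(float)
'''+s[j:]
open("fit.py","w").write(s)
E
python3 - <<'E'
from fit import *
rows=[]
for col,x0 in(("blue",[.471,-.286]),("orange",[.480,-.165])):
    x,r,m=fit(col,x0,.008);print(col,x,np.degrees(x[2]),r,m)
    row=[]
    for c in cams:
        u,v=w2px(c,[*x0,.108]);b=(int(u)-22,int(v)-22,44,44)
        fl,wb=cart(*x,.008)
        im=np.clip(crop(c,*b,8)*1.5,0,255).astype(np.uint8)
        for q in(fl,wb):
            cs,_=cv2.findContours(hullmask(c,q,8,b),0,1);cv2.drawContours(im,cs,-1,(0,255,0),1)
        k=cv2.resize(soft(c,col,b),None,fx=8,fy=8,interpolation=0);cs,_=cv2.findContours(k.astype(np.uint8),0,1);cv2.drawContours(im,cs,-1,(255,255,255),1)
        row.append(im[26:326])
    rows.append(np.hstack(row))
cv2.imwrite("pics/fit.png",np.vstack(rows))
E
```

```text
blue [ 0.4709 -0.2915  2.5241] 144.61934756011829 [np.float64(109.515625), np.float64(51.90625)] [np.float64(298.0), np.float64(286.0)]
orange [ 0.4846 -0.1725  0.2977] 17.057448408772068 [np.float64(79.953125), np.float64(76.546875)] [np.float64(306.0), np.float64(406.0)]
```

View pics/fit.png

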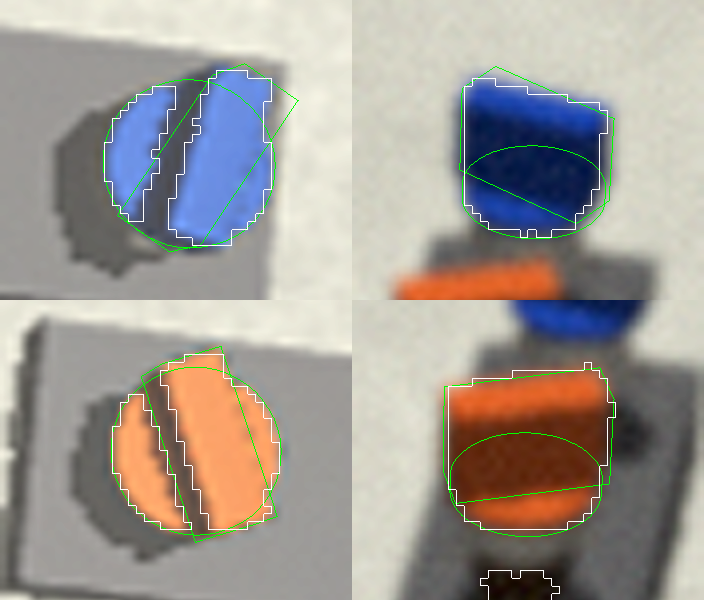

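The overlay shows the blue fit pulled off by the dark shaded wing side (a stripe around (185,140) in the top-left panel). I'll close that gap in the mask and refit.

```bash
python3 - <<'E'
s=open("fit.py").read()
s=s.replace("    return (p[...,0]>1.45*p[...,2]).astype(float) if col==\"blue\" else (p[...,2]>1.7*p[...,0]).astype(float)",
'''    m=((p[...,0]>1.35*p[...,2]) if col=="blue" else (p[...,2]>1.6*p[...,0])).astype(np.uint8)
    m=cv2.morphologyEx(m,cv2.MORPH_CLOSE,cv2.getStructuringElement(2,(9,9)))
    n,l,st,_=cv2.connectedComponentsWithStats(m);return (l==1+st[1:,4].argmax()).astype(float)''')
open("fit.py","w").write(s)
E
python3 - <<'E'
from fit import *
rows=[]
for col,x0 in(("blue",[.471,-.286]),("orange",[.480,-.165])):
    x,r,m=fit(col,x0,.008);print(col,x,np.degrees(x[2]),r,m)
    row=[]
    for c in cams:
        u,v=w2px(c,[*x0,.108]);b=(int(u)-22,int(v)-22,44,44)
        fl,wb=cart(*x,.008)
        im=np.clip(crop(c,*b,8)*1.5,0,255).astype(np.uint8)
        for q in(fl,wb):
            cs,_=cv2.findContours(hullmask(c,q,8,b),0,1);cv2.drawContours(im,cs,-1,(0,255,0),1)
        k=cv2.resize(soft(c,col,b),None,fx=8,fy=8,interpolation=0);cs,_=cv2.findContours(k.astype(np.uint8),0,1);cv2.drawContours(im,cs,-1,(255,255,255),1)
        row.append(im[26:326])
    rows.append(np.hstack(row))
cv2.imwrite("pics/fit2.png",np.vstack(rows))
E
```

```text
blue [ 0.471  -0.2915 -0.321 ] -18.392508386908823 [np.float64(38.78125), np.float64(51.625)] [np.float64(366.0), np.float64(293.0)]
orange [ 0.4846 -0.1724  0.3034] 17.380952523024792 [np.float64(26.796875), np.float64(127.4375)] [np.float64(361.0), np.float64(474.0)]
```

View pics/fit2.png

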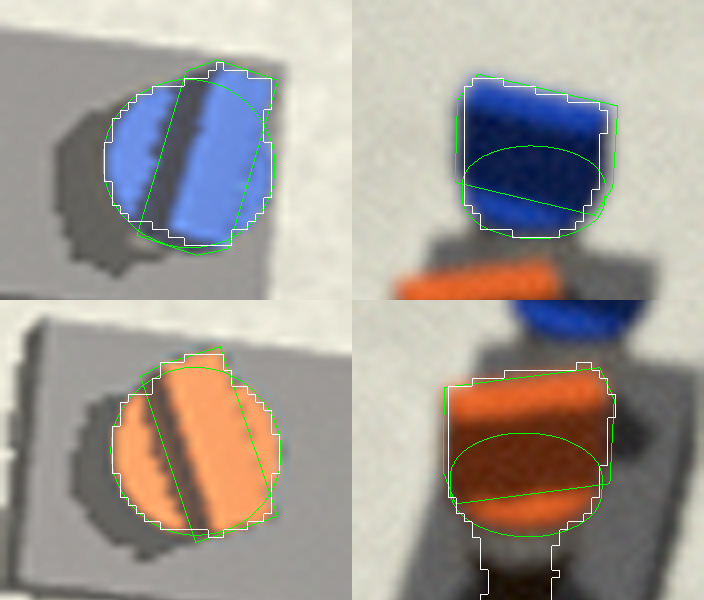

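The fit is good: the clean cartridge is at (0.471, -0.2915) with wing yaw -18.4°, and the used one is exactly 120 mm away, which matches the rack. The pot axis is about (0.494, 0.216) and the notches sit at about 3°. I'll move above the clean cartridge now, using the yaw 161.6° grasp so joint 7 has room for the final turn.

Emit:
{"name": "drive_tool", "arguments": {
  "rows": [0.044,-0.027,0,0,0,0,1,0.044,-0.027,0,0,0,0,1,0.044,-0.027,0,0,0,0,1,0.044,-0.027,0,0,0,0,1,0.044,-0.027,0,0,0,0,1]
}}

```text
time_s: 1.23
tool_pos: [0.4131, -0.3774, 0.4051]
tool_rot: [180.0, -0.0, 24.3]
force: [0.9, -1.6, -0.2]
grip_width: 0.087
grasp_force: 0.0
```

Emit:
{"name": "drive_tool", "arguments": {
  "rows": [0.044,-0.027,0,0,0,0,1,0.044,-0.027,0,0,0,0,1,0,0,0,0,0,-0.18,1,0,0,0,0,0,-0.18,1,0,0,0,0,0,-0.18,1]
}}

```text
time_s: 1.85
tool_pos: [0.4704, -0.2934, 0.4049]
tool_rot: [180.0, 0.0, 55.6]
force: [-0.0, -0.3, -0.6]
grip_width: 0.087
grasp_force: 0.0
```

Emit:
{"name": "drive_tool", "arguments": {
  "rows": [0,0,0,0,0,-0.18,1,0,0,0,0,0,-0.18,1,0,0,0,0,0,-0.18,1,0,0,0,0,0,-0.18,1,0,0,0,0,0,-0.18,1]
}}

```text
time_s: 2.48
tool_pos: [0.4703, -0.2936, 0.4049]
tool_rot: [180.0, 0.0, 107.1]
force: [0.7, 0.1, -0.0]
grip_width: 0.087
grasp_force: 0.0
```

Emit:
{"name": "drive_tool", "arguments": {
  "rows": [0,0,0,0,0,-0.18,1,0,0,0,0,0,-0.18,1,0,0,0,0,0,-0.18,1,0,0,0,0,0,-0.18,1,0,0,0,0,0,-0.18,1]
}}

```text
time_s: 3.1
tool_pos: [0.4703, -0.2936, 0.4049]
tool_rot: [-180.0, 0.0, 158.7]
force: [0.8, 0.3, -0.0]
grip_width: 0.0871
grasp_force: 0.0
```

```bash
cat >> h.py <<'E'
from scipy.spatial.transform import Rotation as Rn
def togo(x,y,z,yaw):
    "tool-axis shift (m) and turn about tool z (rad) to TCP x,y,z and yaw (deg), plus tilt error"
    o=get_obs();R=Rn.from_euler("xyz",o["tool_rot"],degrees=True)
    d=R.inv().apply(np.array([x,y,z])-o["tool_pos"])
    rv=(R.inv()*Rn.from_euler("xyz",[180,0,yaw],degrees=True)).as_rotvec()
    print("t",round(o["time_s"],2),"pos",o["tool_pos"],"rot",o["tool_rot"],"F",o["force"],"T",o["wrist_torque"],"w",o["grip_width"],"gf",o["grasp_force"],"j7",o["qpos"][6])
    print("shift",d,"turn",rv)
E
python3 -c "
from h import *
togo(.471,-.2915,.30,161.6)"
```

```text
t 3.1 pos [ 0.4703 -0.2936  0.4049] rot [-179.9866    0.0136  158.6902] F [ 0.7814  0.2738 -0.0184] T [ 0.0528 -0.1749 -0.0105] w 0.08708524212608587 gf 0.0 j7 94.90495217500535
shift [0.0001 0.0022 0.1049] turn [-0.0002  0.0002 -0.0508]
```

Emit:
{"name": "drive_tool", "arguments": {
  "rows": [0,0.002,0.035,0,0,-0.05,1,0,0,0.035,0,0,0,1,0,0,0.034,0,0,0,1,0,0,0.012,0,0,0,1,0,0,0.01,0,0,0,1]
}}

```text
time_s: 3.72
tool_pos: [0.4714, -0.2919, 0.279]
tool_rot: [-180.0, 0.1, 161.2]
force: [0.1, -0.4, -0.1]
grip_width: 0.087
grasp_force: 0.0
```

Emit:
{"name": "drive_tool", "arguments": {
  "rows": [0,0,0,0,0,0,0,0,0,0,0,0,0,-0.2,0,0,0,0,0,0,-0.4,0,0,0,0,0,0,-0.5,0,0,0,0,0,0,-0.52],
  "grip_force": 5
}}

```text
time_s: 4.35
tool_pos: [0.4711, -0.2917, 0.279]
tool_rot: [-180.0, 0.0, 161.2]
force: [0.5, 0.4, 0.2]
grip_width: 0.0451
grasp_force: 0.0
```

Emit:
{"name": "drive_tool", "arguments": {
  "rows": [0,0,0,0,0,0,-0.56,0,0,0,0,0,0,-0.6,0,0,0,0,0,0,-1,0,0,0,0,0,0,-1]
}}

```text
time_s: 4.85
tool_pos: [0.471, -0.2917, 0.2787]
tool_rot: [-180.0, -0.0, 161.2]
force: [-0.5, -0.7, 0.0]
grip_width: 0.0205
grasp_force: 5.0
```

```bash
python3 -c "
from h import *
togo(.471,-.2915,.279,161.6)"
```

```text
t 4.85 pos [ 0.471  -0.2917  0.2787] rot [-179.9978   -0.006   161.22  ] F [-0.5269 -0.6777  0.0413] T [ 0.0614 -0.1123  0.0097] w 0.020526456116123876 gf 4.9884076639136765 j7 94.6437061011896
shift [ 0.0001  0.0002 -0.0003] turn [-0.     -0.0001 -0.0066]
```

Emit:
{"name": "drive_tool", "arguments": {
  "rows": [0,0,0,0,0,0,-1,0,0,-0.01,0,0,0,-1,0,0,-0.01,0,0,0,-1,0,0,-0.015,0,0,0,-1,0,0,-0.025,0,0,0,-1],
  "grip_force": 30
}}

```text
time_s: 5.48
tool_pos: [0.4708, -0.2916, 0.3395]
tool_rot: [180.0, -0.1, 161.2]
force: [0.1, 0.9, -1.3]
grip_width: 0.0198
grasp_force: 30.0
```

Emit:
{"name": "drive_tool", "arguments": {
  "rows": [0,0,-0.03,0,0,0,-1,0,0,-0.03,0,0,0,-1,0,0,-0.03,0,0,0,-1,0,0,-0.01,0,0,0,-1,0,0,0,0,0,0,-1]
}}

```text
time_s: 6.1
tool_pos: [0.4711, -0.2916, 0.4393]
tool_rot: [-180.0, 0.1, 161.2]
force: [-0.1, 0.1, -1.4]
grip_width: 0.0198
grasp_force: 30.0
```

```bash
python3 -c "
from h import *
togo(.494,.216,.44,183.1)"
```

```text
t 6.1 pos [ 0.4711 -0.2916  0.4393] rot [-179.9701    0.0655  161.221 ] F [-0.1306  0.1428 -1.3744] T [ 0.0388 -0.1911 -0.01  ] w 0.01982934616663946 gf 29.984894092194736 j7 97.58330338098737
shift [ 0.1417  0.488  -0.0011] turn [-0.0007  0.001  -0.3819]
```

Emit:
{"name": "drive_tool", "arguments": {
  "rows": [0.0059,0.0203,0,0,0,0,-1,0.0118,0.0407,0,0,0,0,-1,0.0118,0.0407,0,0,0,0,-1,0.0118,0.0407,0,0,0,0,-1,0.0118,0.0407,0,0,0,0,-1]
}}

```text
time_s: 6.72
tool_pos: [0.4791, -0.0981, 0.4374]
tool_rot: [180.0, -0.1, 161.3]
force: [0.9, 0.3, -1.8]
grip_width: 0.0199
grasp_force: 30.0
```

Emit:
{"name": "drive_tool", "arguments": {
  "rows": [0.0118,0.0407,0,0,0,0,-1,0.0118,0.0407,0,0,0,0,-1,0.0118,0.0407,0,0,0,0,-1,0.0118,0.0407,0,0,0,0,-1,0.0118,0.0407,0,0,0,0,-1]
}}

```text
time_s: 7.35
tool_pos: [0.488, 0.1131, 0.4375]
tool_rot: [-179.9, -0.1, 161.3]
force: [1.8, 0.1, -1.3]
grip_width: 0.0198
grasp_force: 30.0
```

Emit:
{"name": "drive_tool", "arguments": {
  "rows": [0.0118,0.0407,0,0,0,0,-1,0.0118,0.0407,0,0,0,0,-1,0.0059,0.0203,0,0,0,-0.1,-1,0,0,0,0,0,-0.14,-1,0,0,0,0,0,-0.14,-1]
}}

```text
time_s: 7.98
tool_pos: [0.4925, 0.2179, 0.4373]
tool_rot: [-180.0, -0.2, -176.6]
force: [-0.0, -1.8, -2.6]
grip_width: 0.0198
grasp_force: 30.0
```

```bash
python3 - <<'E'
from fit import *
togo(.494,.216,.40,183.1)
o=get_obs();z0=o["tool_pos"][2]-.271
for s,n in((cams[0],"top"),(cams[1],"side")):
    u,v=w2px(s,[.494,.216,.12 if n=="top" else .16]);u,v=int(u)-40,int(v)-45
    im=crop(s,u,v,80,90,5);print(n,u,v)
    cv2.imwrite(f"pics/_{n}.png",im)
a=cv2.imread("pics/_top.png");b=cv2.imread("pics/_side.png")
cv2.imwrite("pics/hold.png",np.clip(np.hstack([a,b])*1.5,0,255).astype(np.uint8))
E
```

```text
t 8.07 pos [0.4928 0.2173 0.4375] rot [-179.9751   -0.1471 -176.8773] F [-0.2718 -0.0484 -2.2413] T [ 0.1199 -0.138  -0.0129] w 0.019690265838164148 gf 29.98330883681774 j7 60.54787190675466
shift [-0.0012 -0.0014  0.0375] turn [-0.0004 -0.0026  0.0004]
top 189 188
side 260 188
```

View pics/hold.png

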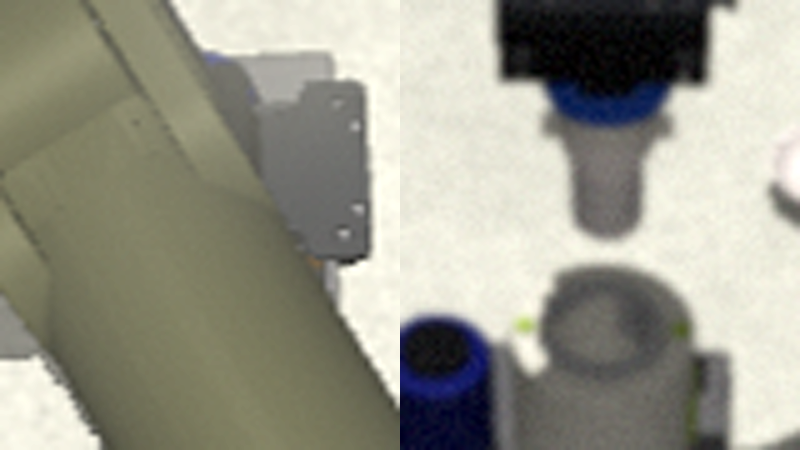

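The side view shows the cartridge hanging upright over the pot with lugs at (553,125)–(660,125), and it is about 1.4 mm off the dot midpoint, which agrees with the pose error. I'll correct that and lower it to just above the collar contact.

Emit:
{"name": "drive_tool", "arguments": {
  "rows": [-0.001,-0.0015,0.03,0,0,0,-1,0,0,0.03,0,0,0,-1,0,0,0.02,0,0,0,-1,0,0,0.015,0,0,0,-1,0,0,0.01,0,0,0,-1]
}}

```text
time_s: 8.7
tool_pos: [0.4952, 0.2149, 0.3331]
tool_rot: [-180.0, -0.0, -177.0]
force: [0.3, -0.3, -1.9]
grip_width: 0.0197
grasp_force: 30.0
```

Emit:
{"name": "drive_tool", "arguments": {
  "rows": [0,0,0.004,0,0,0,-1,0,0,0,0,0,0,-1]
}}

```text
time_s: 8.95
tool_pos: [0.4954, 0.2148, 0.33]
tool_rot: [180.0, 0.0, -177.0]
force: [0.1, 0.9, -0.9]
grip_width: 0.02
grasp_force: 30.0
```

```bash
python3 -c "
from h import *
togo(.494,.216,.3127,183.1)"
```

```text
t 8.95 pos [0.4954 0.2148 0.33  ] rot [ 179.9912    0.0205 -177.0198] F [ 0.1208  0.948  -0.9166] T [ 0.1033 -0.138   0.0151] w 0.020049755359009613 gf 29.98473792336881 j7 56.668418185924324
shift [0.0014 0.0012 0.0173] turn [ 0.0002  0.0004 -0.0021]
```

Emit:
{"name": "drive_tool", "arguments": {
  "rows": [0.001,0.001,0,0,0,0,-1,0,0,0.002,0,0,0,-1,0,0,0.002,0,0,0,-1,0,0,0,0,0,0,-1]
}}

```text
time_s: 9.45
tool_pos: [0.4942, 0.2156, 0.3255]
tool_rot: [-180.0, -0.0, -177.0]
force: [-0.5, 0.6, -1.4]
grip_width: 0.0192
grasp_force: 30.0
```

Emit:
{"name": "drive_tool", "arguments": {
  "rows": [0,0,0.002,0,0,0,-1,0,0,0.002,0,0,0,-1,0,0,0.001,0,0,0,-1,0,0,0,0,0,0,-1]
}}

```text
time_s: 9.95
tool_pos: [0.4942, 0.2157, 0.3206]
tool_rot: [-180.0, -0.0, -177.0]
force: [-0.5, 0.7, -0.9]
grip_width: 0.0197
grasp_force: 30.0
```

```bash
python3 -c "
from h import *
togo(.494,.216,.3127,183.1)"
```

```text
t 9.95 pos [0.4942 0.2157 0.3206] rot [-179.9963   -0.0138 -177.0044] F [-0.4962  0.7056 -0.9456] T [ 0.1585 -0.1146 -0.0143] w 0.019689136520244854 gf 29.984711268916726 j7 56.1413948320489
shift [0.0002 0.0003 0.0079] turn [-0.0001 -0.0002 -0.0018]
```

Emit:
{"name": "drive_tool", "arguments": {
  "rows": [0,0,0.0015,0,0,0,-1,0,0,0.0015,0,0,0,-1,0,0,0,0,0,0,-1]
}}

```text
time_s: 10.32
tool_pos: [0.4942, 0.2157, 0.3176]
tool_rot: [-180.0, -0.0, -177.0]
force: [1.0, 0.4, -2.3]
grip_width: 0.0199
grasp_force: 30.0
```

Emit:
{"name": "drive_tool", "arguments": {
  "rows": [0,0,0.001,0,0,0,-1,0,0,0.001,0,0,0,-1,0,0,0,0,0,0,-1]
}}

```text
time_s: 10.7
tool_pos: [0.4942, 0.2157, 0.3157]
tool_rot: [180.0, -0.0, -177.0]
force: [-0.3, -0.1, -2.8]
grip_width: 0.0199
grasp_force: 30.0
```

Emit:
{"name": "drive_tool", "arguments": {
  "rows": [0,0,0.001,0,0,0,-1,0,0,0.001,0,0,0,-1,0,0,0,0,0,0,-1]
}}

```text
time_s: 11.08
tool_pos: [0.4942, 0.2158, 0.3137]
tool_rot: [180.0, 0.0, -177.0]
force: [-0.3, 1.3, -2.5]
grip_width: 0.0197
grasp_force: 30.0
```

```bash
python3 -c "
from h import *
togo(.494,.216,.3127,183.1)"
```

```text
t 11.07 pos [0.4942 0.2158 0.3137] rot [ 179.9912    0.0009 -177.0035] F [-0.2692  1.3461 -2.5328] T [ 0.3745 -0.138  -0.0493] w 0.01971481976267285 gf 29.98527678195387 j7 55.785799928488714
shift [0.0002 0.0002 0.001 ] turn [ 0.0002  0.     -0.0018]
```

Emit:
{"name": "drive_tool", "arguments": {
  "rows": [0,0,0.0015,0,0,0,-1,0,0,0.0015,0,0,0,-1,0,0,0,0,0,0,-1]
}}

```text
time_s: 11.45
tool_pos: [0.4943, 0.2158, 0.311]
tool_rot: [180.0, 0.0, -177.0]
force: [-0.9, 0.4, 1.0]
grip_width: 0.0198
grasp_force: 30.0
```

Emit:
{"name": "drive_tool", "arguments": {
  "rows": [0,0,0.0015,0,0,0,-1,0,0,0.0015,0,0,0,-1,0,0,0,0,0,0,-1]
}}

```text
time_s: 11.82
tool_pos: [0.4943, 0.2158, 0.3078]
tool_rot: [180.0, 0.0, -177.0]
force: [-1.4, 0.8, 3.9]
grip_width: 0.0196
grasp_force: 30.0
```

```bash
python3 -c "
from h import *
togo(.494,.216,.300,183.1)"
```

```text
t 11.82 pos [0.4943 0.2158 0.3078] rot [ 179.9896    0.019  -177.0077] F [-1.3726  0.8056  3.8972] T [0.3925 0.0751 0.0119] w 0.019581405135678395 gf 29.984805285930634 j7 55.47698571327036
shift [0.0003 0.0002 0.0078] turn [ 0.0002  0.0003 -0.0019]
```

Emit:
{"name": "drive_tool", "arguments": {
  "rows": [0,0,0.0015,0,0,0,-1,0,0,0.0015,0,0,0,-1,0,0,0.0015,0,0,0,-1,0,0,0,0,0,0,-1]
}}

```text
time_s: 12.32
tool_pos: [0.4943, 0.2158, 0.3035]
tool_rot: [180.0, 0.0, -177.0]
force: [-1.4, 0.6, 5.3]
grip_width: 0.0198
grasp_force: 30.0
```

Emit:
{"name": "drive_tool", "arguments": {
  "rows": [0,0,0.0015,0,0,0,-1,0,0,0.001,0,0,0,-1,0,0,0.0008,0,0,0,-1,0,0,0,0,0,0,-1]
}}

```text
time_s: 12.82
tool_pos: [0.4944, 0.2159, 0.3005]
tool_rot: [-180.0, 0.0, -177.0]
force: [-1.4, 0.7, 7.1]
grip_width: 0.0199
grasp_force: 30.0
```

```bash
python3 -c "
from h import *
togo(.494,.216,.300,183.1)"
```

```text
t 12.82 pos [0.4944 0.2159 0.3005] rot [-179.9988    0.0329 -177.0072] F [-1.4115  0.7036  7.1289] T [0.1788 0.3479 0.0092] w 0.019920723256654328 gf 29.984828238375485 j7 55.06682876812018
shift [0.0004 0.0001 0.0005] turn [-0.      0.0006 -0.0019]
```

It's down through the notches and on the spring, 1.7 mm below the turning height. Turning clockwise from above is +z of the tool.

Emit:
{"name": "drive_tool", "arguments": {
  "rows": [0,0,0,0,0,0.06,-1,0,0,0,0,0,0.06,-1,0,0,0,0,0,0.06,-1,0,0,0,0,0,0.06,-1,0,0,0,0,0,0,-1]
}}

```text
time_s: 13.45
tool_pos: [0.4944, 0.2162, 0.3006]
tool_rot: [180.0, 0.1, 169.2]
force: [-1.2, 2.1, 7.0]
grip_width: 0.0199
grasp_force: 30.0
```

```bash
python3 -c "
from h import *
togo(.494,.216,.300,183.1)"
```

```text
t 13.45 pos [0.4944 0.2162 0.3006] rot [179.9569   0.0681 169.2297] F [-1.1648  2.1291  7.0293] T [0.3298 0.2376 0.0438] w 0.019861383969518122 gf 29.986538593657315 j7 42.08391959039523
shift [ 0.0004 -0.0002  0.0006] turn [ 0.0006  0.0013 -0.2421]
```

Emit:
{"name": "drive_tool", "arguments": {
  "rows": [0,0,0,0,0,0.09,-1,0,0,0,0,0,0.09,-1,0,0,0,0,0,0.09,-1,0,0,0,0,0,0.09,-1,0,0,0,0,0,0,-1]
}}

```text
time_s: 14.08
tool_pos: [0.4945, 0.2162, 0.3007]
tool_rot: [179.9, 0.1, 148.6]
force: [-1.0, 1.9, 7.0]
grip_width: 0.02
grasp_force: 30.0
```

Emit:
{"name": "drive_tool", "arguments": {
  "rows": [0,0,0,0,0,0.09,-1,0,0,0,0,0,0.09,-1,0,0,0,0,0,0.09,-1,0,0,0,0,0,0.09,-1,0,0,0,0,0,0,-1]
}}

```text
time_s: 14.7
tool_pos: [0.4946, 0.2162, 0.3008]
tool_rot: [179.9, 0.0, 128.0]
force: [-1.2, 0.7, 7.5]
grip_width: 0.0197
grasp_force: 30.0
```

```bash
python3 -c "
from h import *
togo(.494,.216,.300,93)"
```

```text
t 14.7 pos [0.4946 0.2162 0.3008] rot [179.8909   0.0267 127.9559] F [-1.1595  0.7269  7.4852] T [ 0.4069  0.1207 -0.0809] w 0.019710330804827318 gf 29.987115701660514 j7 2.7423054081001945
shift [ 0.0002 -0.0006  0.0008] turn [ 0.002  -0.0001  0.6101]
```

Emit:
{"name": "drive_tool", "arguments": {
  "rows": [0,0,0.0004,0,0,0.09,-1,0,0,0,0,0,0.09,-1,0,0,0,0,0,0.09,-1,0,0,0,0,0,0.09,-1,0,0,0,0,0,0,-1]
}}

```text
time_s: 15.32
tool_pos: [0.4945, 0.2162, 0.3004]
tool_rot: [179.9, -0.0, 107.3]
force: [-1.7, 1.7, 7.6]
grip_width: 0.0195
grasp_force: 30.0
```

Emit:
{"name": "drive_tool", "arguments": {
  "rows": [0,0,0,0,0,0.06,-1,0,0,0,0,0,0.06,-1,0,0,0,0,0,0.06,-1,0,0,0,0,0,0,-1]
}}

```text
time_s: 15.82
tool_pos: [0.4945, 0.2163, 0.3004]
tool_rot: [179.9, -0.0, 97.0]
force: [-1.3, 1.8, 6.6]
grip_width: 0.02
grasp_force: 30.0
```

```bash
python3 -c "
from h import *
togo(.494,.216,.300,90)"
```

```text
t 15.82 pos [0.4945 0.2163 0.3004] rot [179.8867  -0.0453  97.0411] F [-1.2887  1.7788  6.6464] T [0.3826 0.1545 0.0254] w 0.019965609937205423 gf 29.986097984947264 j7 -27.069572936536765
shift [-0.0003 -0.0006  0.0004] turn [ 0.0019 -0.0009  0.1229]
```

Emit:
{"name": "drive_tool", "arguments": {
  "rows": [0,0,0,0,0,0.03,-1,0,0,0,0,0,0.02,-1,0,0,0,0,0,0,-1]
}}

```text
time_s: 16.2
tool_pos: [0.4945, 0.2164, 0.3005]
tool_rot: [179.9, -0.1, 94.2]
force: [-1.6, 1.5, 6.9]
grip_width: 0.0198
grasp_force: 30.0
```

```bash
python3 -c "
from h import *
togo(.494,.216,.300,90)"
```

```text
t 16.2 pos [0.4945 0.2164 0.3005] rot [179.8881  -0.0526  94.205 ] F [-1.6165  1.4915  6.9354] T [0.3413 0.2112 0.0759] w 0.019798039809154754 gf 29.985581994988024 j7 -29.815112582829897
shift [-0.0003 -0.0006  0.0005] turn [ 0.0019 -0.001   0.0734]
```

Emit:
{"name": "drive_tool", "arguments": {
  "rows": [0,0,0,0,0,0.02,-1,0,0,0,0,0,0.02,-1,0,0,0,0,0,0,-1]
}}

```text
time_s: 16.58
tool_pos: [0.4943, 0.2164, 0.3004]
tool_rot: [179.9, -0.0, 91.9]
force: [-2.0, 0.3, 7.7]
grip_width: 0.02
grasp_force: 30.0
```

```bash
python3 -c "
from h import *
togo(.494,.216,.300,90)"
```

```text
t 16.57 pos [0.4943 0.2164 0.3004] rot [179.9207  -0.043   91.934 ] F [-1.9924  0.2789  7.6652] T [0.3214 0.3441 0.137 ] w 0.019974397455022278 gf 29.990392117761075 j7 -32.024305586902045
shift [-0.0004 -0.0003  0.0004] turn [ 0.0014 -0.0008  0.0338]
```

Emit:
{"name": "drive_tool", "arguments": {
  "rows": [0,0,0,0,0,0.02,-1,0,0,0,0,0,0,-1]
}}

```text
time_s: 16.82
tool_pos: [0.4941, 0.2165, 0.3004]
tool_rot: [180.0, -0.0, 90.8]
force: [-2.8, 0.8, 7.9]
grip_width: 0.0197
grasp_force: 30.0
```

```bash
python3 -c "
from h import *
togo(.494,.216,.300,90)"
```

```text
t 16.82 pos [0.4941 0.2165 0.3004] rot [179.9539  -0.0396  90.8079] F [-2.8225  0.7648  7.9484] T [0.3492 0.435  0.1375] w 0.019697407531004442 gf 29.99563361518085 j7 -33.128972886368565
shift [-0.0005 -0.0001  0.0004] turn [ 0.0008 -0.0007  0.0141]
```

Side force and torque are building, so it's at or near the stop. I'll let it rise gently with the spring and see how high it gets.

Emit:
{"name": "drive_tool", "arguments": {
  "rows": [0,0,0,0,0,-0.01,-1,0,0,-0.001,0,0,0,-1,0,0,-0.001,0,0,0,-1,0,0,-0.001,0,0,0,-1,0,0,0,0,0,0,-1]
}}

```text
time_s: 17.45
tool_pos: [0.4942, 0.2161, 0.3027]
tool_rot: [180.0, -0.0, 91.3]
force: [-1.8, 3.7, 5.6]
grip_width: 0.0198
grasp_force: 30.0
```

Emit:
{"name": "drive_tool", "arguments": {
  "rows": [0,0,-0.001,0,0,0,-1,0,0,-0.001,0,0,0,-1,0,0,0,0,0,0,-1]
}}

```text
time_s: 17.82
tool_pos: [0.4942, 0.2159, 0.3046]
tool_rot: [180.0, -0.0, 91.3]
force: [-1.1, 4.2, 3.9]
grip_width: 0.02
grasp_force: 30.0
```

```bash
python3 -c "
from h import *
togo(.494,.216,.3057,91)"
```

```text
t 17.82 pos [0.4942 0.2159 0.3046] rot [179.9879  -0.0266  91.3258] F [-1.1013  4.2006  3.9069] T [1.0494 0.1015 0.0837] w 0.0200074260166986 gf 29.98816614970565 j7 -32.37840355466809
shift [ 0.0001 -0.0002 -0.0011] turn [ 0.0002 -0.0005  0.0057]
```

Emit:
{"name": "drive_tool", "arguments": {
  "rows": [0,0,-0.001,0,0,0,-1,0,0,0,0,0,0,-1]
}}

```text
time_s: 18.08
tool_pos: [0.4942, 0.2158, 0.3056]
tool_rot: [180.0, -0.0, 91.3]
force: [-0.8, 3.7, 3.3]
grip_width: 0.0197
grasp_force: 30.0
```

```bash
python3 -c "
from h import *
togo(.494,.216,.3057,91)"
```

```text
t 18.07 pos [0.4942 0.2158 0.3056] rot [179.9992  -0.0106  91.3185] F [-0.8203  3.7175  3.3134] T [1.0803 0.0149 0.0786] w 0.019677817626275122 gf 29.98670789413154 j7 -32.34067380566909
shift [ 0.0002 -0.0002 -0.0001] turn [ 0.     -0.0002  0.0056]
```

Emit:
{"name": "drive_tool", "arguments": {
  "rows": [0,0,-0.0007,0,0,0,-1,0,0,0,0,0,0,-1]
}}

```text
time_s: 18.32
tool_pos: [0.4942, 0.2157, 0.3057]
tool_rot: [-180.0, -0.0, 91.3]
force: [-0.1, 5.1, -0.1]
grip_width: 0.0199
grasp_force: 30.0
```

Emit:
{"name": "drive_tool", "arguments": {
  "rows": [0,0,-0.0006,0,0,0,-1,0,0,0,0,0,0,-1]
}}

```text
time_s: 18.58
tool_pos: [0.4941, 0.2157, 0.3058]
tool_rot: [-180.0, -0.0, 91.3]
force: [2.3, 6.5, -4.3]
grip_width: 0.0197
grasp_force: 30.0
```

```bash
python3 -c "
from h import *
togo(.494,.216,.3057,91)"
```

```text
t 18.57 pos [0.4941 0.2157 0.3058] rot [-179.9804   -0.0387   91.3199] F [ 2.3016  6.4578 -4.3331] T [ 1.4384 -0.6345 -0.0071] w 0.019714116887896323 gf 29.990818896330893 j7 -32.295747491639
shift [ 0.0003 -0.0001  0.0001] turn [-0.0003 -0.0007  0.0056]
```

It stops firmly at clean_mid ≈ 95 mm, the locked height. I'll ease the pull and release.

Emit:
{"name": "drive_tool", "arguments": {
  "rows": [0,0,0.0008,0,0,0,-1,0,0,0,0,0,0,-0.52,0,0,0,0,0,0,-0.45,0,0,0,0,0,0,-0.3,0,0,0,0,0,0,0],
  "grip_force": 5
}}

```text
time_s: 19.2
tool_pos: [0.4943, 0.2153, 0.306]
tool_rot: [-180.0, 0.0, 91.3]
force: [-0.5, 0.8, -0.4]
grip_width: 0.0338
grasp_force: 0.0
```

Emit:
{"name": "drive_tool", "arguments": {
  "rows": [0,0,0,0,0,0,0.3,0,0,0,0,0,0,0.4,0,0,-0.02,0,0,0,0.4,0,0,-0.03,0,0,0,0.4,0,0,-0.05,0,0,0,0.4]
}}

```text
time_s: 19.82
tool_pos: [0.4938, 0.2152, 0.4056]
tool_rot: [-179.8, 0.1, 91.3]
force: [-0.1, 0.8, 0.0]
grip_width: 0.0607
grasp_force: 0.0
```

Emit:
{"name": "drive_tool", "arguments": {
  "rows": [0,0,-0.05,0,0,0,0.4,0,0,-0.05,0,0,0,0.4,0.06,0,0,0,0,0,0.4,0.06,0,0,0,0,0,0.4,0.06,0,0,0,0,0,0.4]
}}

```text
time_s: 20.45
tool_pos: [0.4903, 0.3969, 0.5063]
tool_rot: [179.9, 0.0, 91.2]
force: [0.8, -0.8, 0.7]
grip_width: 0.0609
grasp_force: 0.0
```

Emit:
{"name": "drive_tool", "arguments": {
  "rows": [-0.06,0,0,0,0,0,0.4,-0.06,0,0,0,0,0,0.4,-0.06,0,0,0,0,0,0.4,-0.06,0,0,0,0,0,0.4,-0.06,0,0,0,0,0,0.4]
}}

```text
time_s: 21.08
tool_pos: [0.4966, 0.0938, 0.5062]
tool_rot: [180.0, 0.0, 91.3]
force: [0.4, -0.8, -0.2]
grip_width: 0.0606
grasp_force: 0.0
```

Emit:
{"name": "drive_tool", "arguments": {
  "rows": [-0.06,0,0,0,0,0,0.4,-0.06,0,0,0,0,0,0.4,-0.06,0,0,0,0,0,0.4,0,0,0,0,0,0,0.4]
}}

```text
time_s: 21.58
tool_pos: [0.5006, -0.0904, 0.5054]
tool_rot: [-179.9, 0.1, 90.7]
force: [0.7, 0.8, 0.4]
grip_width: 0.0611
grasp_force: 0.0
```

```bash
python3 - <<'E'
from fit import *
togo(.494,.216,.3057,91)
x,r,m=fit("blue",[.494,.216],.035);print("locked z",x,np.degrees(x[2]),r,m)
ims=[]
for s in cams:
    u,v=w2px(s,[.494,.216,.11]);u,v=int(u)-40,int(v)-45
    ims.append(crop(s,u,v,80,90,5))
cv2.imwrite("pics/end.png",np.clip(np.hstack(ims)*1.5,0,255).astype(np.uint8))
E
```

```text
t 21.68 pos [ 0.5011 -0.0844  0.5059] rot [-179.9855   -0.0501   91.2581] F [0.0781 1.1157 0.3188] T [ 0.0745 -0.1384  0.0003] w 0.06104601971504961 gf 0.0 j7 7.902137439087171
shift [ 0.3003 -0.0005  0.2005] turn [-0.0003 -0.0009  0.0045]
locked z [0.4943 0.2164 1.6364] 93.7598619395186 [np.float64(33.5), np.float64(46.96875)] [np.float64(365.0), np.float64(472.0)]
```

View pics/end.png

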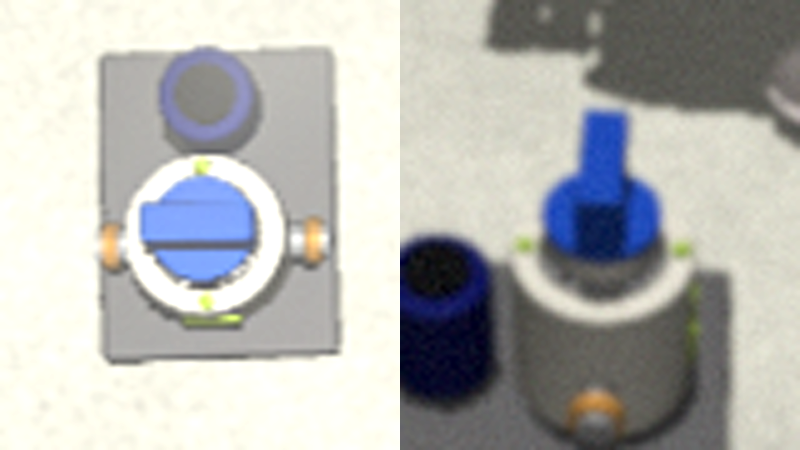

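The pictures show the blue wing turned across the notch line, upright and centred in the pot, at (198,222) in the top crop and (603,185) in the side crop. The gripper is clear, so I'm handing in.

```bash
python3 -c "
from cell import *
print(sign_off())"
```

```text
the job is handed in; nothing more can be done
None
```

The clean cartridge is in the pot: it went down through the notches, turned about 91° clockwise, and rose to a firm stop at the 95 mm locked height. I let it go, moved the arm clear and handed the job in at about 22 s; the highest force reading I saw was about 8 N.

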